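Refill the pantry tray with the closed jars and leave the empties

TASK

Put the closed containers away in the white pantry tray: the large, the medium and the small lidded jar and the square tin, each standing upright in the holder of its own shape and size (largest jar in the largest round holder, and so on), down on the holder's floor. Set them down gently, do not drop them. Leave the two open, empty jars standing where they are.

Things in the scene. Friction and masses are not known exactly. Their poses are not given: they have to be found in the camera images.
- jar_large: large closed storage jar: upright cylinder 66 mm in diameter, 95 mm tall, oat-coloured contents, flat steel screw lid of the same diameter; loose, about 0.3 kg, origin at the centre of its underside, z up
- jar_medium: medium closed storage jar of the same kind: cylinder 48 mm in diameter, 85 mm tall, flat steel lid; loose, about 0.2 kg, origin at the centre of its underside, z up
- jar_small: small closed storage jar of the same kind: cylinder 32 mm in diameter, 80 mm tall, flat steel lid; loose, about 0.08 kg, origin at the centre of its underside, z up
- tin_square: closed square metal tin, 48 x 48 mm in plan, 90 mm tall; loose, about 0.16 kg, origin at the centre of its underside, x and y axes square to its sides, z up
- open_large: look-alike that stays: empty open glass jar without a lid, 66 mm in diameter, 80 mm tall, hollow seen from above; loose, origin at the centre of its underside
- open_medium: look-alike that stays: empty open glass jar without a lid, 48 mm in diameter, 70 mm tall, hollow seen from above; loose, origin at the centre of its underside
- holder_large: largest round grey cup, open inside diameter 84 mm, for the 66 mm jar; 25 mm tall, wall and floor 3 mm; fixed; one of four holders (2 x 2, 98 mm apart, corners shuffled) in a fixed white 206 mm square tray, rim 20 mm above the table; origin at the centre of its underside, 4 mm above the table: a thing in it has its underside 7 mm above the table
- holder_medium: middle-sized round grey cup, open inside diameter 66 mm, for the 48 mm jar; 25 mm tall, wall and floor 3 mm; fixed; one of four holders (2 x 2, 98 mm apart, corners shuffled) in a fixed white 206 mm square tray, rim 20 mm above the table; origin at the centre of its underside, 4 mm above the table: a thing in it has its underside 7 mm above the table
- holder_small: smallest round grey cup, open inside diameter 50 mm, for the 32 mm jar; 25 mm tall, wall and floor 3 mm; fixed; one of four holders (2 x 2, 98 mm apart, corners shuffled) in a fixed white 206 mm square tray, rim 20 mm above the table; origin at the centre of its underside, 4 mm above the table: a thing in it has its underside 7 mm above the table
- holder_square: square grey cup, open inside 66 x 66 mm, for the square tin; x and y axes square to its walls; 25 mm tall, wall and floor 3 mm; fixed; one of four holders (2 x 2, 98 mm apart, corners shuffled) in a fixed white 206 mm square tray, rim 20 mm above the table; origin at the centre of its underside, 4 mm above the table: a thing in it has its underside 7 mm above the table
Things that resemble listed ones, but are neither listed nor needed, are in the scene too. Leave any green look-alike of the holder_square alone.

How it is judged:
By the outcome, as a careful person would: the job done as asked, in the order asked, and still so for the second after the job is handed in, with the robot touching nothing.
It also fails if it takes over 96 s, if anything falls off the work surface, if the arm or the gripper's body presses on something with over 40 N, if the wrist force passes 120 N, or if a joint passes its speed limit or range.

ROBOT

A 6-joint arm with a two-finger parallel gripper is mounted at the origin on the work surface. World frame = base frame: x ahead of the robot, y to its left, z up, the work surface at z = 0. Lengths are in m, angles in degrees, forces in N, time in s.
With the tool pointing down it reaches from about 0.3 to 0.75 m from the base axis. Payload 8.5 kg.
Tool frame: the origin (TCP) lies midway between the tips of the shut fingers; the grasp point (between the pads) lies 19 mm behind it; z points along the fingers, y is the line along which they close (so a half turn about z gives the same grasp; the last joint's range is limited). The gripper opens to 85 mm and grips with 20 to 120 N. Pads are 22 mm wide; open, the fingers measure 114 mm over their backs; the gripper's body (76 mm by 85 mm) begins 54 mm behind the grasp point. The pads swing forward as they close: fully open they stand 13 mm farther back than shut.
Start: joints at [52.981, 21.807, 74.336, -0, 83.858, -12.336], TCP at [0.23, 0.5, 0.2] pointing down, gripper open.
Joint ranges: [-178.18, 178.18], [-50.72, 133.34], [12.68, 142.11], [-81.47, 261.47], [9.98, 163.14], [-165.26, 165.26]. Speed limits (degrees/s): [136.94, 136.94, 180, 180, 180, 180].

INTERFACE

Orientations are given as a 3x3 rotation matrix whose columns are the frame's x, y, z axes.
In Python, from rig import monitor, optics, close_job, models gives the robot as it stands.
- The arm moves only by the tool step_arm, never from a script. Its arguments are lists of equal length, an entry for each row: "fingers": the closure, from -1 (fully open) to 1 (shut); "travel": the shift along the tool's x, y, z scaled (see below), a list of three; "twist": the turn about the tool's z scaled (see below). In form: {"fingers": [fingers, ...], "travel": [[tx, ty, tz], ...], "twist": [twist, ...]}. A call has 1 to 10 rows; each row shifts and turns the commanded pose from where the row before left it, along the tool's axes as they then stand; what a row does not reach is not made up. The controller multiplies each number of a shift by 100 mm and each number of a turn by pi rad. A row lasts 1/8 s, in which the tool goes at most 62.5 mm and 10.7 degrees, less where a joint would pass 70% of its speed; a pose out of reach is approached as far as the arm can. A call with a number of a shift or a turn outside -1 to 1 is refused whole. A call with a gripper value outside its range is refused whole. The fingers move at their own pace and stop on an object; "force" is the grip in N (left out, the last holds). Time passes only in rows, so rows that do not move let the fingers close. It gives the time, the measured TCP pose, the force, the opening and the grip force at its end, in the units of the state.
- monitor.observe(): the state, without advancing time (a new reading comes with each control period).
- optics.get_image(name): name is "scene" or "top" or "wrist"; returns (picture, depth): 400x640x3 uint8, blue, green, red; 400x640 float32, m along the optical axis (not along the pixel's ray), 0 where there is no reading.
- optics.get_calibration(name): a dict with "vertical_fov" (degrees; the focal length in pixels is half the picture's height over the tangent of half this angle, whatever the lens; pixels are square), "cx", "cy" (the principal point, pixels), "world_from_camera" (4x4, takes a point from camera to world coordinates). Camera axes: x right, y up, looking along -z (the intrinsics and any distortion apply to the point x, -y, -z); pixel columns grow to the right and rows downward; lengths in m; the calibration is good to about 2 mm. A picture is of the moment at which its call begins: read the wrist's pose just before it. get_calibration takes no time and is no camera call; for the wrist camera it gives the pose at the moment of the call.
- close_job(): hands the job in; it is judged then, once.
Trained networks look in the newest picture that a camera, given by its name, has taken for a name from the list of things; names that differ only in an ending like _2 or _b are one class to them, and where a whole thing is asked for, a point or a joint stands for the part that bears it (a point fixed in the world has none). Each returns a list of dicts, best first, with "confidence" (0 to 1); they miss things now and then, are a little off and sometimes report something else, mostly with a low value. They report only what shows in the picture. A call takes as long as a camera call. They do not tell look-alikes from the thing itself.
- models.trace(camera, query): "mask" (400x640 bool, what is visible of it) and "point" ([column, row] in pixels, amid what is visible of it).
- models.landmark_of(camera, query): "point" ([column, row] in pixels: a listed point, or the origin of a listed thing).
The state is a dict: "time_s": time; "q": joint angles; "qvel": joint speeds; "joint_efforts": joint torques, N m; "position": TCP position; "tool_rot": TCP orientation; "ft_force": force on the tool from outside, world axes, zero at the start; "wrist_torque": the same for the moment, N m; "grip_width": finger opening in m; "gripper_force": force on a finger pad.
Only numpy, scipy, OpenCV 4.12 (cv2) and the standard library are available. Lean on these libraries where they do the work, as an engineer would, in place of code of your own. Each camera call takes 0.05 s, during which the arm holds its last target. There are 200 camera calls.

## Working session

There is one attempt and no reset: what is moved stays moved. The work goes in short steps, Python scripts to look and compute and a tool call to move; the robot and the scene stay as the last step left them, time stands still between calls to the robot, and variables do not carry over. Pictures are saved under pics/ and viewed, at most 14 in all, crops included, and the job is handed in when it is done.

Besides the shell and the picture viewer there is one more tool, called by a JSON object that holds its "method" and its "body". step_arm: Moves the arm, as the interface text tells. Its arguments: {"type":"object","properties":{"fingers":{"type":"array","items":{"type":"number"}},"travel":{"type":"array","items":{"type":"array","items":{"type":"number"}}},"twist":{"type":"array","items":{"type":"number"}},"force":{"type":"number"}},"required":["fingers","travel","twist"]}

```bash
mkdir -p pics; ls; python3 - <<'E'
from rig import monitor, optics
import cv2
for n in ("top","scene"):
    im,d=optics.get_image(n); cv2.imwrite(f"pics/{n}0.png",im); c=optics.get_calibration(n); print(n,c, d.min(),d.max())
s=monitor.observe(); print(s)
E
```

```text
pics
top {'vertical_fov': 49.37396287976573, 'cx': 330.76437215988034, 'cy': 200.7123625252946, 'world_from_camera': array([[-4.57360369e-02,  9.78550613e-01, -2.00865410e-01,
         1.86672064e-01],
       [-9.98953456e-01, -4.48936248e-02,  8.74958030e-03,
         1.98904529e-02],
       [-4.55669174e-04,  2.01055366e-01,  9.79579773e-01,
         1.22430589e+00],
       [ 0.00000000e+00,  0.00000000e+00,  0.00000000e+00,
         1.00000000e+00]])} 0.0 2.2286825
scene {'vertical_fov': 50.26915012171937, 'cx': 317.6378334179891, 'cy': 198.4025303606401, 'world_from_camera': array([[ 0.49657052, -0.60651133,  0.62093617,  1.16605315],
       [ 0.86773888,  0.36429876, -0.33810597, -0.35590082],
       [-0.02114117,  0.70670392,  0.70719349,  0.89236218],
       [ 0.        ,  0.        ,  0.        ,  1.        ]])} 0.0 3.3003561
{'time_s': 0.1, 'q': array([ 5.29821171e+01,  2.18385564e+01,  7.43786776e+01,  6.26859370e-04,
        8.38584364e+01, -1.23351605e+01]), 'qvel': array([-0.04296075, -0.13368173, -0.12912251,  0.12320277,  0.05137672,
       -0.00444901]), 'joint_efforts': array([ 4.60416850e-03, -4.49214292e+01, -2.31656277e+01, -8.79709523e-05,
        3.70666443e-03, -1.30505688e-05]), 'position': array([0.22948684, 0.49950875, 0.19917038]), 'tool_rot': array([[-9.08633535e-01,  4.17593646e-01, -8.03829472e-04],
       [ 4.17594317e-01,  9.08632978e-01, -1.04795753e-03],
       [ 2.92765561e-04, -1.28788397e-03, -9.99999128e-01]]), 'ft_force': array([-1.12369745, -0.46416262,  0.36187142]), 'wrist_torque': array([0.06580426, 0.01142474, 0.00166502]), 'gripper_force': 0.0, 'grip_width': 0.08553635457560405}
```

View pics/top0.png

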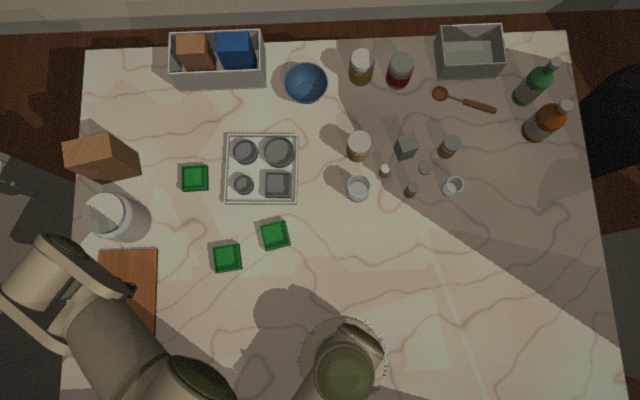

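View pics/scene0.png

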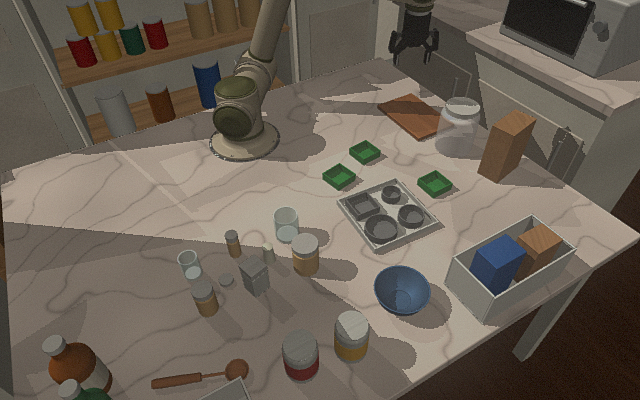

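The top view shows closed jars with lids at about (358,147), (450,146) and (411,188), and the tin at (405,147). The open jars are at (358,188) and (452,186). The tray is at (261,168), with green look-alikes at (194,178), (227,257) and (275,235). Small extras stand at (384,171) and (424,168). Next: network detections and one enlarged crop.

```bash
cat > h.py <<'E'
import numpy as np, cv2
from rig import monitor, optics, models
def K(c): 
    f=200/np.tan(np.radians(c["vertical_fov"]/2)); return f,c["cx"],c["cy"]
def cloud(c,d,mask):
    f,cx,cy=K(c); v,u=np.nonzero(mask&(d>0)); z=d[v,u]
    P=np.stack([(u-cx)/f*z,-(v-cy)/f*z,-z],1); T=c["world_from_camera"]
    return P@T[:3,:3].T+T[:3,3]
def ray(c,p):
    f,cx,cy=K(c); T=c["world_from_camera"]
    r=T[:3,:3]@np.array([(p[0]-cx)/f,-(p[1]-cy)/f,-1]); return T[:3,3],r/np.linalg.norm(r)
def proj(c,X):
    f,cx,cy=K(c); T=c["world_from_camera"]; P=(np.atleast_2d(X)-T[:3,3])@T[:3,:3]
    return np.stack([cx+f*P[:,0]/-P[:,2], cy-f*P[:,1]/-P[:,2]],1)
E
python3 - <<'E'
from h import *
names="jar_large jar_medium jar_small tin_square open_large open_medium holder_large holder_medium holder_small holder_square".split()
np.set_printoptions(precision=3,suppress=True)
for cam in ("top","scene"):
    im,d=optics.get_image(cam); c=optics.get_calibration(cam)
    if cam=="top":
        a=cv2.resize(im[120:215,325:475],None,fx=5,fy=5,interpolation=cv2.INTER_CUBIC); cv2.imwrite("pics/crop1.png",cv2.convertScaleAbs(a,alpha=1.5))
    for n in names:
        for r in models.trace(cam,n)[:3]:
            m=r["mask"]; P=cloud(c,d,m)
            if len(P)<5: print(cam,n,"few"); continue
            zt=np.percentile(P[:,2],97); T=P[abs(P[:,2]-zt)<.006]
            print(cam,n,round(r["confidence"],2),np.round(r["point"]),m.sum(),"ztop %.3f"%zt,"mid",(T.min(0)+T.max(0))[:2]/2,"ext",np.ptp(T,axis=0)[:2])
E
```

```text
top jar_large 0.6 [359. 149.] 626 ztop 0.098 mid [ 0.581 -0.074] ext [0.064 0.063]
top jar_medium 0.83 [449. 146.] 411 ztop 0.088 mid [ 0.57 -0.33] ext [0.046 0.047]
top jar_small 0.67 [411. 188.] 209 ztop 0.082 mid [ 0.45  -0.215] ext [0.031 0.028]
top tin_square 0.86 [407. 147.] 528 ztop 0.092 mid [ 0.573 -0.208] ext [0.055 0.055]
top open_medium 0.51 [357. 187.] 606 ztop 0.080 mid [ 0.462 -0.068] ext [0.063 0.064]
top holder_large 0.7 [281. 151.] 807 ztop 0.029 mid [0.586 0.154] ext [0.089 0.087]
top holder_large 0.52 [450. 185.] 358 ztop 0.071 mid [ 0.455 -0.331] ext [0.045 0.047]
top holder_medium 0.62 [245. 151.] 530 ztop 0.030 mid [0.592 0.251] ext [0.07 0.07]
top holder_small 0.56 [244. 184.] 287 ztop 0.029 mid [0.493 0.255] ext [0.053 0.052]
top holder_square 0.94 [230. 259.] 729 ztop 0.026 mid [0.288 0.304] ext [0.077 0.078]
top holder_square 0.72 [274. 235.] 735 ztop 0.026 mid [0.345 0.171] ext [0.08  0.082]
top holder_square 0.71 [275. 183.] 680 ztop 0.030 mid [0.488 0.16 ] ext [0.073 0.072]
scene jar_large 0.9 [306. 256.] 1007 ztop 0.097 mid [ 0.58  -0.077] ext [0.065 0.
[... 350 characters left out ...]
]
scene open_medium 0.79 [190. 268.] 590 ztop 0.071 mid [ 0.455 -0.334] ext [0.049 0.047]
scene open_medium 0.74 [392. 197.] 315 ztop 0.030 mid [0.492 0.254] ext [0.055 0.056]
scene holder_large 0.56 [383. 232.] 751 ztop 0.028 mid [0.585 0.15 ] ext [0.09  0.089]
scene holder_medium 0.6 [410. 213.] 519 ztop 0.029 mid [0.59  0.249] ext [0.071 0.071]
scene holder_small 0.69 [389. 194.] 327 ztop 0.030 mid [0.491 0.254] ext [0.057 0.056]
scene holder_square 0.94 [362. 150.] 449 ztop 0.026 mid [0.287 0.301] ext [0.08  0.076]
scene holder_square 0.84 [362. 206.] 656 ztop 0.029 mid [0.496 0.156] ext [0.093 0.075]
scene holder_square 0.77 [438. 184.] 590 ztop 0.025 mid [0.519 0.395] ext [0.077 0.075]
```

View pics/crop1.png

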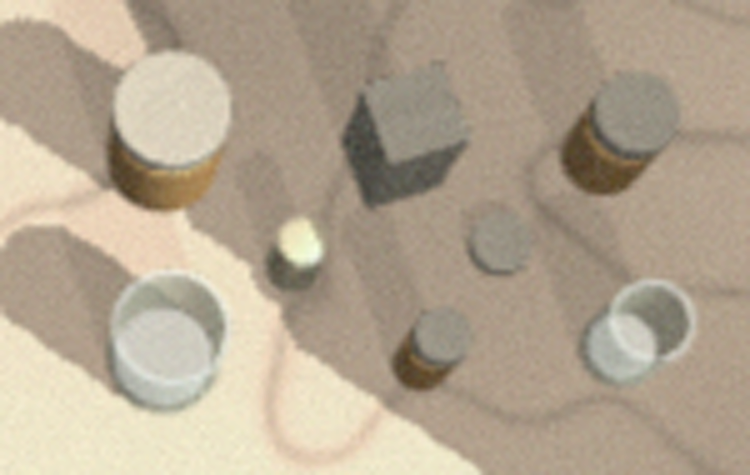

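Identification in the crop:
- **Large:** the candidates are (358,147) and (358,188). The first has a solid lid and oat contents, so it is the closed jar. The second is hollow, so it stays.
- **Medium:** the candidates are (450,146) and (452,186). The first is lidded and the second is hollow.
- **Small:** (411,188) is lidded, 32 mm across and 80 mm tall. The cream thing at (384,171) and the flat disc at (424,168) are extras.
- **Tin:** the square at (405,147).
- **Square holder:** the grey one in the tray at (278,184), not the green ones.

Both views agree on the heights. Next I measure yaws and fuse the two views.

```bash
python3 - <<'E'
from h import *
np.set_printoptions(precision=4,suppress=True)
for cam in ("top","scene"):
    im,d=optics.get_image(cam); c=optics.get_calibration(cam)
    m=models.trace(cam,"tin_square")[0]["mask"]; P=cloud(c,d,m); T=P[P[:,2]>.085][:,:2]
    print(cam,"tin",cv2.minAreaRect((T*1000).astype(np.float32)))
    full=np.ones(d.shape,bool); P=cloud(c,d,full)
    # tray: rim points 14..33mm in region
    s=(abs(P[:,0]-.54)<.13)&(abs(P[:,1]-.203)<.13)&(P[:,2]>.014)&(P[:,2]<.036)
    print(cam,"tray",cv2.minAreaRect((P[s][:,:2]*1000).astype(np.float32)),s.sum())
    for n,x,y,r in (("disc",.512,-.25,.03),("cream",.51,-.143,.03)):
        s=(np.hypot(P[:,0]-x,P[:,1]-y)<r)&(P[:,2]>.008); print(n,P[s].mean(0),P[s].min(0),P[s].max(0))
    # two-view triangulation of landmarks
L={}
for n in "jar_large jar_medium jar_small tin_square holder_large holder_medium holder_small holder_square".split():
    rs={cam:[r["point"] for r in models.landmark_of(cam,n)[:4]] for cam in ("top","scene")}
    best=None
    for a in rs["top"]:
        for b in rs["scene"]:
            (o1,r1),(o2,r2)=ray(optics.get_calibration("top"),a),ray(optics.get_calibration("scene"),b)
            t=np.linalg.lstsq(np.stack([r1,-r2],1),o2-o1,rcond=None)[0]; p,q=o1+t[0]*r1,o2+t[1]*r2; g=np.linalg.norm(p-q)
            if g<.015: print(n,(p+q)/2,"gap %.4f"%g)
E
```

```text
top tin ((572.8353271484375, -206.99813842773438), (47.91183090209961, 47.87107467651367), 16.012147903442383)
top tray ((540.1796875, 205.99722290039062), (207.40142822265625, 207.6155548095703), 87.12599182128906) 1075
disc [ 0.5183 -0.265   0.0117] [ 0.5025 -0.2794  0.0081] [ 0.5344 -0.2502  0.0176]
cream [ 0.5104 -0.1436  0.0449] [ 0.4997 -0.1588  0.0102] [ 0.5273 -0.1307  0.0611]
scene tin ((573.6280517578125, -210.5267333984375), (49.542606353759766, 48.953819274902344), 17.404890060424805)
scene tray ((537.7070922851562, 202.39736938476562), (210.5927276611328, 210.64617919921875), 86.99453735351562) 1594
disc [ 0.5176 -0.2664  0.012 ] [ 0.5001 -0.2797  0.0084] [ 0.5356 -0.2524  0.0162]
cream [ 0.5187 -0.1506  0.0399] [ 0.4984 -0.1635  0.0084] [ 0.5286 -0.1338  0.0618]
jar_large [ 0.5773 -0.072  -0.0177] gap 0.0080
jar_medium [ 0.5747 -0.3328  0.0032] gap 0.0065
jar_small [ 0.453  -0.2136 -0.0005] gap 0.0047
tin_square [ 0.5685 -0.2062 -0.0055] gap 0.0127
holder_large [0.5879 0.1521 0.0106] gap 0.0017
holder_medium [0.5936 0.2479 0.0019] gap 0.0017
holder_small [0.4928 0.2454 0.013 ] gap 0.0119
holder_square [0.519  0.3975 0.0118] gap 0.0013
holder_square [ 0.3454  0.17   -0.0026] gap 0.0138
holder_square [0.489  0.1606 0.0092] gap 0.0012
holder_square [ 0.2826  0.297  -0.0023] gap 0.0057
```

{"method": "step_arm", "body": {"fingers": [-1,-1,-1,-1,-1], "travel": [[0,0,-0.05],[0,0,-0.05],[0,0,0],[0,0,0],[0,0,0]], "twist": [-0.034,-0.034,-0.034,-0.035,0], "force": 40}}

```text
time_s: 2.82
position: [0.2297, 0.4997, 0.2097]
tool_rot: [[-1.0, 0.001, -0.0], [0.001, 1.0, 0.0], [0.0, 0.0, -1.0]]
ft_force: [-0.1, 0.1, 0.3]
grip_width: 0.0857
gripper_force: 0.0
```

{"method": "step_arm", "body": {"fingers": [-1,-1,-1,-1,-1,-1,-1,-1,-1,-1], "travel": [[-0.1,-0.17,0],[-0.24,-0.39,0],[-0.27,-0.44,0],[-0.27,-0.44,0],[-0.27,-0.44,0],[-0.27,-0.44,0],[-0.27,-0.44,0],[-0.27,-0.44,0],[-0.27,-0.44,0],[-0.27,-0.44,0]], "twist": [0,0,0,0,0,0,0,0,0,0]}}

```text
time_s: 4.08
position: [0.4798, 0.0891, 0.2099]
tool_rot: [[-1.0, 0.003, 0.0], [0.003, 1.0, -0.0], [-0.0, -0.0, -1.0]]
ft_force: [0.7, 0.5, 0.6]
grip_width: 0.0853
gripper_force: 0.0
```

{"method": "step_arm", "body": {"fingers": [-1,-1,-1,-1,-1,-1,-1], "travel": [[-0.27,-0.44,0],[-0.27,-0.44,0],[-0.24,-0.44,0],[-0.16,-0.3,0],[-0.07,-0.05,0],[0,0,0],[0,0,0]], "twist": [0,0,0,0,0,0,0]}}

```text
time_s: 4.95
position: [0.5799, -0.0745, 0.21]
tool_rot: [[-1.0, -0.0, -0.0], [-0.0, 1.0, 0.0], [0.0, 0.0, -1.0]]
ft_force: [-0.5, 0.3, 0.4]
grip_width: 0.0855
gripper_force: 0.0
```

```bash
python3 - <<'E'
from h import *
np.set_printoptions(precision=4,suppress=True)
c=optics.get_calibration("wrist"); im,d=optics.get_image("wrist"); cv2.imwrite("pics/w1.png",im)
P=cloud(c,d,np.ones(d.shape,bool))
for x,y,r,z in ((.58,-.075,.045,.095),(.573,-.209,.045,.09),(.462,-.07,.045,.08)):
    T=P[(np.hypot(P[:,0]-x,P[:,1]-y)<r)&(abs(P[:,2]-z)<.008)]
    if len(T): print(len(T),np.median(T[:,2]),(T.min(0)+T.max(0))[:2]/2,np.ptp(T,axis=0)[:2], cv2.minAreaRect((T[:,:2]*1000).astype(np.float32)))
E
```

```text
4290 0.0943214209507221 [ 0.5792 -0.0752] [0.0646 0.0649] ((579.122802734375, -75.22845458984375), (64.51481628417969, 64.89545440673828), 0.9286175966262817)
3022 0.0892601174150342 [ 0.5715 -0.209 ] [0.0568 0.0576] ((572.030029296875, -209.07339477539062), (48.06074142456055, 49.12084197998047), 15.313224792480469)
1116 0.07900289429099944 [ 0.464  -0.0692] [0.0578 0.0657] ((464.02716064453125, -69.13833618164062), (57.621849060058594, 65.69429016113281), 0.42767301201820374)
```

View pics/w1.png

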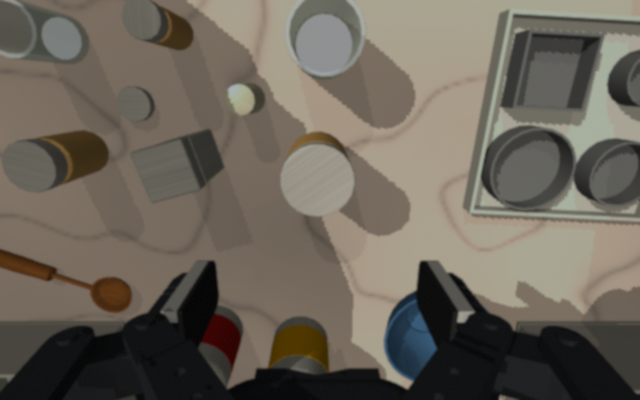

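The wrist picture shows the large lid at (318,180), right under the tool, with the tin at (175,165) and the tray at upper right. Depth puts the lid at (0.579, -0.075), top at 94 mm. Descend and grip.

{"method": "step_arm", "body": {"fingers": [-1,-1,-1,-1,-1,-1,-1,1,1,1], "travel": [[0.01,-0.01,0.2],[0,0,0.35],[0,0,0.35],[0,0,0.35],[0,0,0.25],[0,0,0.15],[0,0,0],[0,0,0],[0,0,0],[0,0,0]], "twist": [0,0,0,0,0,0,0,0,0,0]}}

```text
time_s: 6.25
position: [0.5803, -0.0763, 0.0464]
tool_rot: [[-1.0, 0.0, 0.003], [0.0, 1.0, -0.001], [-0.003, -0.001, -1.0]]
ft_force: [-0.0, 1.9, 5.9]
grip_width: 0.0644
gripper_force: 43.8
```

{"method": "step_arm", "body": {"fingers": [1,1,1,1], "travel": [[0,0,0],[0,0,0],[0,0,0],[0,0,0]], "twist": [0,0,0,0]}}

```text
time_s: 6.75
position: [0.5803, -0.0764, 0.0464]
tool_rot: [[-1.0, 0.0, 0.003], [0.0, 1.0, -0.001], [-0.003, -0.001, -1.0]]
ft_force: [-0.6, 3.0, 6.4]
grip_width: 0.0642
gripper_force: 43.8
```

{"method": "step_arm", "body": {"fingers": [1,1,1,1,1,1,1,1,1,1], "travel": [[0,0,-0.1],[0,0,-0.25],[0,0,-0.35],[0,0,-0.35],[0,0.1,-0.3],[0,0.2,-0.1],[-0.02,0.3,0],[-0.02,0.3,0],[-0.01,0.3,0],[-0.01,0.3,0]], "twist": [0,0,0,0,0,0,0,0,0,0]}}

```text
time_s: 8.0
position: [0.5847, 0.0756, 0.1887]
tool_rot: [[-1.0, -0.0, -0.002], [-0.0, 1.0, 0.0], [0.002, 0.0, -1.0]]
ft_force: [0.3, -0.0, -4.2]
grip_width: 0.0641
gripper_force: 45.7
```

{"method": "step_arm", "body": {"fingers": [1,1,1,1,1,1], "travel": [[0,0.3,0],[0,0.25,0],[0,0.15,0],[0,0.09,0],[0,0,0],[0,0,0]], "twist": [0,0,0,0,0,0]}}

```text
time_s: 8.75
position: [0.5856, 0.1519, 0.1897]
tool_rot: [[-1.0, 0.001, -0.0], [0.001, 1.0, -0.0], [0.0, -0.0, -1.0]]
ft_force: [0.4, 0.1, -3.3]
grip_width: 0.0647
gripper_force: 45.6
```

{"method": "step_arm", "body": {"fingers": [1,1,1,1,1,1,1,1], "travel": [[-0.01,0.01,0.15],[0,0,0.3],[0,0,0.3],[0,0,0.25],[0,0,0.15],[0,0,0.1],[0,0,0.07],[0,0,0]], "twist": [0,0,0,0,0,0,0,0]}}

```text
time_s: 9.75
position: [0.5866, 0.1536, 0.0577]
tool_rot: [[-1.0, 0.0, -0.0], [0.0, 1.0, -0.0], [0.0, -0.0, -1.0]]
ft_force: [0.1, -0.3, -3.3]
grip_width: 0.0643
gripper_force: 45.6
```

{"method": "step_arm", "body": {"fingers": [1,1,1], "travel": [[0,0,0.015],[0,0,0.01],[0,0,0]], "twist": [0,0,0]}}

```text
time_s: 10.12
position: [0.5866, 0.1536, 0.0553]
tool_rot: [[-1.0, 0.0, 0.0], [0.0, 1.0, 0.0], [-0.0, 0.0, -1.0]]
ft_force: [0.1, 0.0, -3.1]
grip_width: 0.0642
gripper_force: 45.6
```

{"method": "step_arm", "body": {"fingers": [1,1,1], "travel": [[0,0,0.01],[0,0,0.01],[0,0,0]], "twist": [0,0,0]}}

```text
time_s: 10.5
position: [0.5868, 0.1536, 0.0535]
tool_rot: [[-1.0, 0.0, 0.001], [0.0, 1.0, 0.0], [-0.001, 0.0, -1.0]]
ft_force: [-1.3, 0.7, -0.0]
grip_width: 0.0642
gripper_force: 45.9
```

{"method": "step_arm", "body": {"fingers": [1,-1,-1,-1,-1,-1,-1,-1,-1,-1], "travel": [[0,0,0.005],[0,0,0],[0,0,0],[0,0,0],[0,0,0],[0,0,-0.1],[0,0,-0.3],[0,0,-0.4],[0,0,-0.4],[0,-0.1,-0.4]], "twist": [0,0,0,0,0,0,0,0,0,0]}}

```text
time_s: 11.75
position: [0.5863, 0.1439, 0.2149]
tool_rot: [[-1.0, -0.0, 0.001], [-0.0, 1.0, 0.0], [-0.001, 0.0, -1.0]]
ft_force: [0.4, -1.0, -0.8]
grip_width: 0.0851
gripper_force: 0.0
```

{"method": "step_arm", "body": {"fingers": [-1,-1,-1,-1,-1,-1,-1,-1,-1,-1], "travel": [[0,-0.25,0],[0,-0.4,0],[0.02,-0.45,0],[0.02,-0.45,0],[0.02,-0.45,0],[0.02,-0.45,0],[0.02,-0.45,0],[0.02,-0.45,0],[0.02,-0.4,0],[0.02,-0.4,0]], "twist": [0,0,0,0,0,0,0,0,0,0]}}

```text
time_s: 13.0
position: [0.5701, -0.2727, 0.2136]
tool_rot: [[-1.0, 0.001, 0.001], [0.001, 1.0, -0.0], [-0.001, -0.0, -1.0]]
ft_force: [0.6, -0.4, 0.2]
grip_width: 0.085
gripper_force: 0.0
```

{"method": "step_arm", "body": {"fingers": [-1,-1,-1,-1,-1], "travel": [[0,-0.35,0],[0,-0.2,0],[0,-0.06,0],[0,0,0],[0,0,0]], "twist": [0,0,0,0,0]}}

```text
time_s: 13.62
position: [0.5706, -0.3313, 0.2131]
tool_rot: [[-1.0, -0.001, 0.0], [-0.001, 1.0, 0.0], [-0.0, 0.0, -1.0]]
ft_force: [-0.2, -0.0, -0.6]
grip_width: 0.0854
gripper_force: 0.0
```

```bash
cat >> h.py <<'E'
def lids(c,d,items):
    P=cloud(c,d,np.ones(d.shape,bool))
    for n,x,y,r,z in items:
        T=P[(np.hypot(P[:,0]-x,P[:,1]-y)<r)&(abs(P[:,2]-z)<.008)]
        if len(T): 
            q=cv2.minAreaRect((T[:,:2]*1000).astype(np.float32)); print(n,len(T),"z %.4f"%np.median(T[:,2]),np.round((T.min(0)+T.max(0))[:2]/2,4),np.round(np.ptp(T,axis=0)[:2],3),np.round(q[0],1),np.round(q[2],1))
        else: print(n,"none")
E
python3 - <<'E'
from h import *
c=optics.get_calibration("wrist"); im,d=optics.get_image("wrist"); s=monitor.observe(); print(s["position"])
lids(c,d,[("med",.57,-.332,.035,.085),("tin",.573,-.209,.045,.09),("small",.45,-.216,.03,.08),("openm",.455,-.332,.035,.07)])
c=optics.get_calibration("top"); im,d=optics.get_image("top"); cv2.imwrite("pics/t2.png",cv2.resize(im[100:230,200:480],None,fx=2.8,fy=2.8))
lids(c,d,[("large",.586,.152,.05,.102)])
E
```

```text
[ 0.57058104 -0.33134255  0.21304514]
med 2110 z 0.0843 [ 0.569  -0.3325] [0.047 0.047] [ 568.9 -332.5] 0.8
tin 2894 z 0.0892 [ 0.5717 -0.2096] [0.057 0.058] [ 571.8 -209.6] 15.3
small 1363 z 0.0791 [ 0.4495 -0.2167] [0.031 0.031] [ 449.6 -216.8] 86.4
openm 921 z 0.0690 [ 0.4544 -0.3329] [0.047 0.048] [ 454.1 -333. ] 46.5
large 446 z 0.1010 [0.588  0.1549] [0.064 0.063] [588.  154.8] 88.6
```

View pics/t2.png

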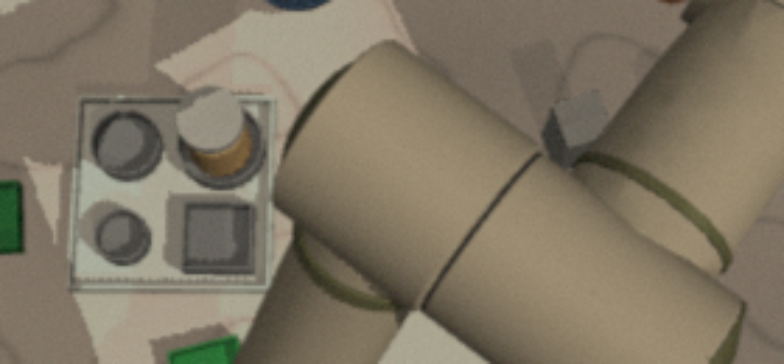

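The crop shows the large jar upright in the largest cup at about (215,140), lid top at 101 mm, so it is on the holder's floor. Next is the medium jar.

{"method": "step_arm", "body": {"fingers": [-1,-1,-1,-1,-1,-1,-1,1,1,1], "travel": [[0.015,-0.012,0.2],[0,0,0.35],[0,0,0.35],[0,0,0.35],[0,0,0.25],[0,0,0.17],[0,0,0],[0,0,0],[0,0,0],[0,0,0]], "twist": [0,0,0,0,0,0,0,0,0,0]}}

```text
time_s: 14.98
position: [0.5695, -0.3338, 0.0473]
tool_rot: [[-1.0, 0.0, 0.002], [0.0, 1.0, -0.001], [-0.002, -0.001, -1.0]]
ft_force: [0.1, 2.7, 5.7]
grip_width: 0.0454
gripper_force: 40.1
```

{"method": "step_arm", "body": {"fingers": [1,1,1,1,1], "travel": [[0,0,0],[0,0,0],[0,0,0],[0,0,0],[0,0,0]], "twist": [0,0,0,0,0]}}

```text
time_s: 15.6
position: [0.5694, -0.3338, 0.0472]
tool_rot: [[-1.0, 0.0, 0.002], [0.0, 1.0, -0.001], [-0.002, -0.001, -1.0]]
ft_force: [-1.0, 0.3, 5.4]
grip_width: 0.0454
gripper_force: 40.2
```

{"method": "step_arm", "body": {"fingers": [1,1,1,1,1,1,1,1,1,1], "travel": [[0,0,-0.1],[0,0,-0.25],[0,0,-0.35],[0,0,-0.35],[0,0.1,-0.3],[0,0.2,-0.15],[-0.02,0.35,0],[-0.02,0.4,0],[-0.02,0.4,0],[-0.02,0.4,0]], "twist": [0,0,0,0,0,0,0,0,0,0]}}

```text
time_s: 16.85
position: [0.5763, -0.1462, 0.1952]
tool_rot: [[-1.0, -0.0, -0.001], [-0.0, 1.0, 0.001], [0.001, 0.001, -1.0]]
ft_force: [-0.1, -0.4, -2.8]
grip_width: 0.0453
gripper_force: 41.4
```

{"method": "step_arm", "body": {"fingers": [1,1,1,1,1,1,1,1,1,1], "travel": [[-0.02,0.4,0],[-0.02,0.4,0],[-0.02,0.4,0],[-0.02,0.4,0],[-0.02,0.4,0],[-0.02,0.4,0],[-0.01,0.4,0],[0,0.4,0],[0,0.3,0],[0,0.2,0]], "twist": [0,0,0,0,0,0,0,0,0,0]}}

```text
time_s: 18.1
position: [0.589, 0.2232, 0.1952]
tool_rot: [[-1.0, -0.001, -0.001], [-0.001, 1.0, -0.0], [0.001, -0.0, -1.0]]
ft_force: [-0.2, -0.3, -1.6]
grip_width: 0.045
gripper_force: 41.4
```

{"method": "step_arm", "body": {"fingers": [1,1,1,1], "travel": [[0,0.2,0],[0,0.08,0],[0,0,0],[0,0,0]], "twist": [0,0,0,0]}}

```text
time_s: 18.6
position: [0.5902, 0.2486, 0.1957]
tool_rot: [[-1.0, 0.001, -0.0], [0.001, 1.0, -0.0], [0.0, -0.0, -1.0]]
ft_force: [0.1, -0.5, -2.5]
grip_width: 0.0449
gripper_force: 41.4
```

{"method": "step_arm", "body": {"fingers": [1,1,1,1,1,1,1,1], "travel": [[-0.005,0.02,0.15],[0,0,0.3],[0,0,0.3],[0,0,0.28],[0,0,0.18],[0,0,0.1],[0,0,0.07],[0,0,0]], "twist": [0,0,0,0,0,0,0,0]}}

```text
time_s: 19.6
position: [0.5906, 0.2513, 0.0576]
tool_rot: [[-1.0, 0.001, -0.0], [0.001, 1.0, -0.0], [0.0, -0.0, -1.0]]
ft_force: [-0.6, 0.3, -1.6]
grip_width: 0.0455
gripper_force: 41.4
```

{"method": "step_arm", "body": {"fingers": [1,1,1,1], "travel": [[0,0,0.015],[0,0,0.01],[0,0,0.01],[0,0,0]], "twist": [0,0,0,0]}}

```text
time_s: 20.1
position: [0.5907, 0.2515, 0.0544]
tool_rot: [[-1.0, 0.0, 0.0], [0.0, 1.0, 0.0], [-0.0, 0.0, -1.0]]
ft_force: [-0.0, -0.1, -0.5]
grip_width: 0.0455
gripper_force: 41.6
```

{"method": "step_arm", "body": {"fingers": [1,1,-0.45,-0.45,-0.45,-0.45,-0.45,-0.45,-0.45,-0.45], "travel": [[0,0,0.01],[0,0,0],[0,0,0],[0,0,0],[0,0,0],[0,0,-0.1],[0,0,-0.3],[0,0,-0.4],[0,0,-0.4],[0,0,-0.4]], "twist": [0,0,0,0,0,0,0,0,0,0]}}

```text
time_s: 21.35
position: [0.5904, 0.2513, 0.2154]
tool_rot: [[-1.0, 0.0, 0.001], [0.0, 1.0, 0.0], [-0.001, 0.0, -1.0]]
ft_force: [0.5, 0.4, 0.2]
grip_width: 0.0621
gripper_force: 0.0
```

{"method": "step_arm", "body": {"fingers": [-0.45,-0.45,-0.45,-0.45,-0.45,-0.45,-0.45,-0.45,-0.45,-0.45], "travel": [[0.05,-0.2,0],[0.11,-0.36,0],[0.13,-0.42,0],[0.13,-0.42,0],[0.13,-0.42,0],[0.13,-0.42,0],[0.13,-0.42,0],[0.13,-0.42,0],[0.13,-0.42,0],[0.13,-0.42,0]], "twist": [0,0,0,0,0,0,0,0,0,0]}}

```text
time_s: 22.6
position: [0.4699, -0.1419, 0.2141]
tool_rot: [[-1.0, 0.0, 0.001], [0.0, 1.0, -0.001], [-0.001, -0.001, -1.0]]
ft_force: [1.5, -0.3, -0.3]
grip_width: 0.0619
gripper_force: 0.0
```

{"method": "step_arm", "body": {"fingers": [-0.45,-0.45,-0.45,-0.45,-0.45], "travel": [[0.12,-0.4,0],[0.07,-0.25,0],[0.02,-0.11,0],[0,0,0],[0,0,0]], "twist": [0,0,0,0,0]}}

```text
time_s: 23.22
position: [0.4496, -0.2156, 0.2134]
tool_rot: [[-1.0, -0.001, 0.0], [-0.001, 1.0, 0.0], [-0.0, 0.0, -1.0]]
ft_force: [0.7, 0.2, 0.0]
grip_width: 0.0617
gripper_force: 0.0
```

```bash
python3 - <<'E'
from h import *
c=optics.get_calibration("wrist"); im,d=optics.get_image("wrist"); s=monitor.observe(); print(s["position"],s["grip_width"],s["time_s"])
lids(c,d,[("tin",.573,-.209,.045,.09),("small",.45,-.216,.03,.08)])
for n in ("top","scene"):
    c=optics.get_calibration(n); im,d=optics.get_image(n)
    lids(c,d,[("large",.586,.152,.05,.102),("med",.591,.25,.035,.092)])
E
```

```text
[ 0.44963873 -0.21564498  0.21334588] 0.06191540534667611 23.275
tin 2112 z 0.0892 [ 0.5717 -0.2094] [0.057 0.058] [ 571.4 -209.3] 15.3
small 908 z 0.0792 [ 0.4487 -0.2164] [0.03  0.031] [ 448.8 -216.4] 82.5
large 443 z 0.1008 [0.5882 0.1551] [0.067 0.063] [587.8 155.7] 43.0
med 236 z 0.0910 [0.5922 0.2539] [0.047 0.046] [592.2 254. ] 4.5
large 411 z 0.1014 [0.5869 0.1534] [0.064 0.065] [587.5 152.4] 81.1
med 211 z 0.0913 [0.5909 0.2499] [0.047 0.047] [591.7 250.1] 14.6
```

{"method": "step_arm", "body": {"fingers": [-0.45,-0.45,-0.45,-0.45,-0.45,-0.45,-0.45,1,1,1], "travel": [[0.01,-0.01,0.2],[0,0,0.35],[0,0,0.35],[0,0,0.35],[0,0,0.25],[0,0,0.2],[0,0,0],[0,0,0],[0,0,0],[0,0,0]], "twist": [0,0,0,0,0,0,0,0,0,0], "force": 30}}

```text
time_s: 24.62
position: [0.449, -0.2178, 0.0443]
tool_rot: [[-1.0, 0.0, 0.002], [0.0, 1.0, -0.001], [-0.002, -0.001, -1.0]]
ft_force: [-0.3, 1.0, 6.6]
grip_width: 0.0297
gripper_force: 29.4
```

{"method": "step_arm", "body": {"fingers": [1,1,1,1], "travel": [[0,0,0],[0,0,0],[0,0,0],[0,0,0]], "twist": [0,0,0,0]}}

```text
time_s: 25.12
position: [0.4489, -0.2178, 0.0443]
tool_rot: [[-1.0, 0.0, 0.002], [0.0, 1.0, -0.001], [-0.002, -0.001, -1.0]]
ft_force: [0.3, 1.5, 6.7]
grip_width: 0.0296
gripper_force: 29.4
```

{"method": "step_arm", "body": {"fingers": [1,1,1,1,1,1,1,1,1,1], "travel": [[0,0,-0.1],[0,0,-0.25],[0,0,-0.35],[0,0,-0.35],[0,0.1,-0.3],[-0.02,0.2,-0.15],[-0.04,0.35,0],[-0.04,0.4,0],[-0.04,0.4,0],[-0.04,0.4,0]], "twist": [0,0,0,0,0,0,0,0,0,0]}}

```text
time_s: 26.38
position: [0.4659, -0.0303, 0.1929]
tool_rot: [[-1.0, 0.0, -0.001], [0.0, 1.0, 0.0], [0.001, 0.0, -1.0]]
ft_force: [-0.2, 0.4, -0.7]
grip_width: 0.0297
gripper_force: 29.8
```

{"method": "step_arm", "body": {"fingers": [1,1,1,1,1,1,1,1,1,1], "travel": [[-0.04,0.4,0],[-0.04,0.4,0],[-0.04,0.4,0],[-0.04,0.4,0],[-0.04,0.4,0],[-0.04,0.4,0],[-0.02,0.3,0],[0,0.17,0],[0,0,0],[0,0,0]], "twist": [0,0,0,0,0,0,0,0,0,0]}}

```text
time_s: 27.62
position: [0.4924, 0.2537, 0.1932]
tool_rot: [[-1.0, 0.001, -0.0], [0.001, 1.0, -0.0], [0.0, -0.0, -1.0]]
ft_force: [1.0, 0.3, -1.2]
grip_width: 0.0296
gripper_force: 29.8
```

{"method": "step_arm", "body": {"fingers": [1,1,1,1,1,1,1,1], "travel": [[0,0.01,0.15],[0,0,0.3],[0,0,0.3],[0,0,0.28],[0,0,0.18],[0,0,0.1],[0,0,0.07],[0,0,0]], "twist": [0,0,0,0,0,0,0,0]}}

```text
time_s: 28.62
position: [0.4926, 0.2553, 0.0551]
tool_rot: [[-1.0, 0.001, -0.0], [0.001, 1.0, -0.0], [0.0, -0.0, -1.0]]
ft_force: [0.7, -0.4, -1.0]
grip_width: 0.0294
gripper_force: 29.8
```

{"method": "step_arm", "body": {"fingers": [1,1,1,1], "travel": [[0,0,0.015],[0,0,0.01],[0,0,0.01],[0,0,0]], "twist": [0,0,0,0]}}

```text
time_s: 29.12
position: [0.4926, 0.2554, 0.0517]
tool_rot: [[-1.0, 0.0, 0.0], [0.0, 1.0, 0.0], [-0.0, 0.0, -1.0]]
ft_force: [0.4, 0.1, -0.6]
grip_width: 0.0295
gripper_force: 29.8
```

{"method": "step_arm", "body": {"fingers": [1,1,-0.3,-0.3,-0.3,-0.3], "travel": [[0,0,0.01],[0,0,0],[0,0,0],[0,0,0],[0,0,0],[0,0,0]], "twist": [0,0,0,0,0,0]}}

```text
time_s: 29.88
position: [0.4925, 0.2554, 0.0506]
tool_rot: [[-1.0, 0.0, -0.0], [0.0, 1.0, -0.0], [0.0, -0.0, -1.0]]
ft_force: [0.1, 0.2, 0.3]
grip_width: 0.0557
gripper_force: 0.0
```

{"method": "step_arm", "body": {"fingers": [-0.3,-0.3,-0.3,-0.3,-0.3,-0.7,-0.7,-0.7,-0.7,-0.7], "travel": [[0,0,-0.1],[0,0,-0.3],[0,0,-0.4],[0,0,-0.4],[0,0,-0.4],[-0.03,-0.2,-0.04],[-0.06,-0.36,0],[-0.07,-0.42,0],[-0.07,-0.42,0],[-0.07,-0.42,0]], "twist": [0,0,0,0,0,0,0,0,0,0]}}

```text
time_s: 31.12
position: [0.5221, 0.0714, 0.2142]
tool_rot: [[-1.0, 0.001, -0.001], [0.001, 1.0, -0.0], [0.001, -0.0, -1.0]]
ft_force: [-0.3, 0.2, 0.5]
grip_width: 0.0725
gripper_force: 0.0
```

{"method": "step_arm", "body": {"fingers": [-0.7,-0.7,-0.7,-0.7,-0.7,-0.7,-0.7,-0.7,-0.7,-0.7], "travel": [[-0.07,-0.42,0],[-0.07,-0.42,0],[-0.07,-0.42,0],[-0.07,-0.42,0],[-0.07,-0.42,0],[-0.07,-0.42,0],[-0.05,-0.23,0],[-0.03,-0.08,0],[0,0,0],[0,0,0]], "twist": [0,0,0,0,0,0,0,0,0,0]}}

```text
time_s: 32.38
position: [0.5724, -0.2084, 0.2149]
tool_rot: [[-1.0, -0.001, 0.0], [-0.001, 1.0, 0.0], [-0.0, 0.0, -1.0]]
ft_force: [-0.2, -0.8, 0.3]
grip_width: 0.0725
gripper_force: 0.0
```

{"method": "step_arm", "body": {"fingers": [-0.7,-0.7,-0.7,-0.7], "travel": [[0,0,0],[0,0,0],[0,0,0],[0,0,0]], "twist": [-0.043,-0.043,0,0]}}

```text
time_s: 32.88
position: [0.5724, -0.2091, 0.2149]
tool_rot: [[-0.964, -0.265, 0.0], [-0.265, 0.964, -0.0], [-0.0, -0.0, -1.0]]
ft_force: [-0.1, 0.5, -0.1]
grip_width: 0.0726
gripper_force: 0.0
```

```bash
python3 - <<'E'
from h import *
c=optics.get_calibration("wrist"); im,d=optics.get_image("wrist"); cv2.imwrite("pics/w3.png",im); s=monitor.observe(); R=s["tool_rot"]; print(s["position"],s["grip_width"],s["time_s"],np.degrees(np.arctan2(-R[1,0],-R[0,0])))
lids(c,d,[("tin",.573,-.209,.045,.09)])
for n in ("top","scene"):
    c=optics.get_calibration(n); im,d=optics.get_image(n)
    lids(c,d,[("small",.492,.255,.03,.087),("large",.586,.152,.05,.102),("med",.591,.25,.035,.092)])
E
```

```text
[ 0.57239359 -0.20921561  0.21483985] 0.07264728000999336 32.925 15.363855155884787
tin 2795 z 0.0893 [ 0.572  -0.2096] [0.057 0.057] [ 572.  -209.5] 15.7
small 99 z 0.0856 [0.494  0.2601] [0.03  0.029] [494.8 260.2] 76.4
large 189 z 0.1012 [0.5987 0.1549] [0.045 0.063] [601.3 157.8] 10.2
med 235 z 0.0909 [0.5921 0.2541] [0.047 0.046] [592.1 253.8] 80.2
small 89 z 0.0861 [0.494  0.2546] [0.033 0.031] [494.1 255. ] 6.4
large 415 z 0.1015 [0.5867 0.1533] [0.066 0.067] [588.  152.3] 51.7
med 210 z 0.0911 [0.5915 0.2507] [0.049 0.048] [591. 252.] 25.4
```

View pics/w3.png

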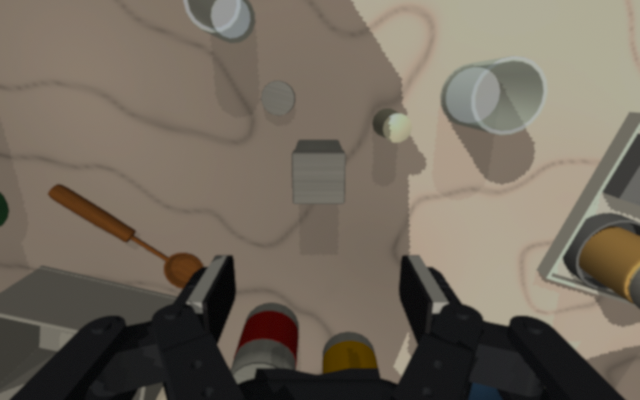

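The tin at (318,178) is aligned with the fingers and centred. The large jar is in its cup at the right edge. Descend and grip the tin.

{"method": "step_arm", "body": {"fingers": [-0.7,-0.7,-0.7,-0.7,-0.7,-0.7,-0.7,1,1,1], "travel": [[0,0,0.2],[0,0,0.35],[0,0,0.35],[0,0,0.35],[0,0,0.25],[0,0,0.2],[0,0,0],[0,0,0],[0,0,0],[0,0,0]], "twist": [0,0,0,0,0,0,0,0,0,0], "force": 40}}

```text
time_s: 34.28
position: [0.573, -0.2098, 0.0461]
tool_rot: [[-0.964, -0.267, 0.002], [-0.267, 0.964, -0.001], [-0.002, -0.002, -1.0]]
ft_force: [0.1, 0.8, 6.2]
grip_width: 0.0469
gripper_force: 41.9
```

{"method": "step_arm", "body": {"fingers": [1,1,1,1], "travel": [[0,0,0],[0,0,0],[0,0,0],[0,0,0]], "twist": [0,0,0,0]}}

```text
time_s: 34.78
position: [0.573, -0.2098, 0.0461]
tool_rot: [[-0.964, -0.266, 0.002], [-0.266, 0.964, -0.001], [-0.002, -0.002, -1.0]]
ft_force: [-1.6, 1.2, 6.9]
grip_width: 0.047
gripper_force: 41.8
```

{"method": "step_arm", "body": {"fingers": [1,1,1,1,1,1,1,1], "travel": [[0,0,-0.1],[0,0,-0.25],[0,0,-0.35],[0,0,-0.35],[0,0,-0.3],[0,0,-0.15],[0,0,0],[0,0,0]], "twist": [0,0,0,0,0.034,0.034,0.034,0]}}

```text
time_s: 35.78
position: [0.5722, -0.2096, 0.1951]
tool_rot: [[-0.999, 0.05, 0.0], [0.05, 0.999, -0.0], [-0.0, -0.0, -1.0]]
ft_force: [1.1, 0.1, -1.2]
grip_width: 0.0468
gripper_force: 41.6
```

{"method": "step_arm", "body": {"fingers": [1,1,1,1,1,1,1,1,1,1], "travel": [[0.05,0.2,0],[0.1,0.36,0],[0.12,0.42,0],[0.12,0.42,0],[0.12,0.42,0],[0.12,0.42,0],[0.12,0.42,0],[0.12,0.42,0],[0.1,0.34,0],[0.06,0.19,0]], "twist": [0,0,0,0,0,0,0,0,0,0]}}

```text
time_s: 37.02
position: [0.4862, 0.1585, 0.1948]
tool_rot: [[-0.999, 0.047, -0.0], [0.047, 0.999, 0.0], [0.0, 0.0, -1.0]]
ft_force: [1.3, 0.8, -1.4]
grip_width: 0.0466
gripper_force: 41.7
```

{"method": "step_arm", "body": {"fingers": [1,1], "travel": [[0,0,0],[0,0,0]], "twist": [0,0]}}

```text
time_s: 37.28
position: [0.4875, 0.156, 0.1947]
tool_rot: [[-0.999, 0.05, -0.0], [0.05, 0.999, -0.0], [0.0, -0.0, -1.0]]
ft_force: [-1.3, 0.0, -2.1]
grip_width: 0.0467
gripper_force: 41.7
```

{"method": "step_arm", "body": {"fingers": [1,1,1,1,1,1,1,1], "travel": [[0,0.02,0.15],[0,0,0.3],[0,0,0.3],[0,0,0.28],[0,0,0.18],[0,0,0.1],[0,0,0.07],[0,0,0]], "twist": [0,0,0,0,0,0,0,0]}}

```text
time_s: 38.28
position: [0.488, 0.158, 0.0567]
tool_rot: [[-0.999, 0.051, -0.0], [0.051, 0.999, -0.0], [0.0, -0.0, -1.0]]
ft_force: [0.0, 0.2, -2.0]
grip_width: 0.0467
gripper_force: 41.7
```

{"method": "step_arm", "body": {"fingers": [1,1,1,1], "travel": [[0,0,0.015],[0,0,0.01],[0,0,0.01],[0,0,0]], "twist": [0,0,0,0]}}

```text
time_s: 38.78
position: [0.4879, 0.1582, 0.0533]
tool_rot: [[-0.999, 0.051, 0.0], [0.051, 0.999, -0.0], [-0.0, -0.0, -1.0]]
ft_force: [0.5, 0.1, -3.3]
grip_width: 0.0465
gripper_force: 41.7
```

{"method": "step_arm", "body": {"fingers": [1,1], "travel": [[0,0,0.01],[0,0,0]], "twist": [0,0]}}

```text
time_s: 39.02
position: [0.4882, 0.1582, 0.0531]
tool_rot: [[-0.999, 0.051, 0.001], [0.051, 0.999, 0.0], [-0.001, 0.0, -1.0]]
ft_force: [-2.1, -0.2, 7.5]
grip_width: 0.0467
gripper_force: 42.7
```

{"method": "step_arm", "body": {"fingers": [-0.45,-0.45,-0.45,-0.45,-0.45,-0.45,-0.45,-0.45,-0.45,-0.45], "travel": [[0,0,0],[0,0,0],[0,0,0],[0,0,-0.1],[0,0,-0.3],[0,0,-0.4],[0,0,-0.4],[0,0,-0.4],[0,0,-0.2],[0,0,0]], "twist": [0,0,0,0,0,0,0,0,0,0]}}

```text
time_s: 40.28
position: [0.4883, 0.1582, 0.2339]
tool_rot: [[-0.999, 0.051, 0.004], [0.051, 0.999, 0.0], [-0.004, 0.0, -1.0]]
ft_force: [-0.6, 0.7, -0.5]
grip_width: 0.062
gripper_force: 0.0
```

{"method": "step_arm", "body": {"fingers": [-0.45,-0.45,-0.45,-0.45,-0.45,-0.45,-0.45,-0.45], "travel": [[0.1,-0.2,0],[0.2,-0.3,0],[0.2,-0.3,0],[0.2,-0.3,0],[0.2,-0.3,0],[0.1,-0.2,0],[0,0,0],[0,0,0]], "twist": [0,0,0,0,0,0,0,0]}}

```text
time_s: 41.28
position: [0.3801, 0.0039, 0.2318]
tool_rot: [[-0.999, 0.051, -0.001], [0.051, 0.999, 0.0], [0.001, 0.0, -1.0]]
ft_force: [0.6, -0.0, -0.5]
grip_width: 0.0621
gripper_force: 0.0
```

```bash
python3 - <<'E'
from h import *
print(monitor.observe()["position"])
for n in ("top","scene"):
    c=optics.get_calibration(n); im,d=optics.get_image(n); cv2.imwrite(f"pics/{n}9.png",im)
    lids(c,d,[("small",.492,.255,.03,.087),("large",.586,.152,.05,.102),("med",.591,.25,.035,.092),("tin",.488,.158,.045,.097),("openL",.463,-.07,.045,.08),("openM",.455,-.333,.035,.07)])
E
```

```text
[0.38005074 0.00385217 0.23183525]
small 111 z 0.0853 [0.4941 0.2583] [0.029 0.03 ] [494.  258.2] 87.0
large 447 z 0.1010 [0.5882 0.1549] [0.066 0.063] [588.2 154.8] 0.3
med 236 z 0.0908 [0.5924 0.2537] [0.046 0.048] [592.4 253.4] 46.5
tin 318 z 0.0958 [0.4895 0.16  ] [0.049 0.047] [489.5 160.3] 87.4
openL 2 z 0.0764 [ 0.4913 -0.0733] [0.003 0.   ] [491.3 -73.3] 175.9
openM 94 z 0.0682 [ 0.4551 -0.3313] [0.046 0.047] [ 454.8 -331.1] 87.1
small 86 z 0.0857 [0.4939 0.2549] [0.03  0.033] [494.  255.6] 16.2
large 414 z 0.1014 [0.5882 0.1531] [0.065 0.066] [586.7 153.2] 26.3
med 216 z 0.0910 [0.5898 0.251 ] [0.048 0.048] [591.2 250.5] 35.7
tin 247 z 0.0963 [0.4893 0.1568] [0.05 0.05] [489.3 157. ] 86.3
openL 171 z 0.0782 [ 0.4609 -0.0706] [0.066 0.065] [460.5 -70.1] 64.4
openM 145 z 0.0682 [ 0.4557 -0.3339] [0.049 0.047] [ 455.8 -334. ] 36.3
```

View pics/top9.png

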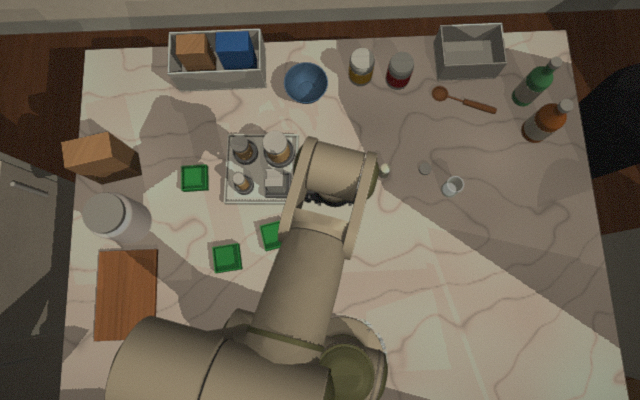

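View pics/scene9.png

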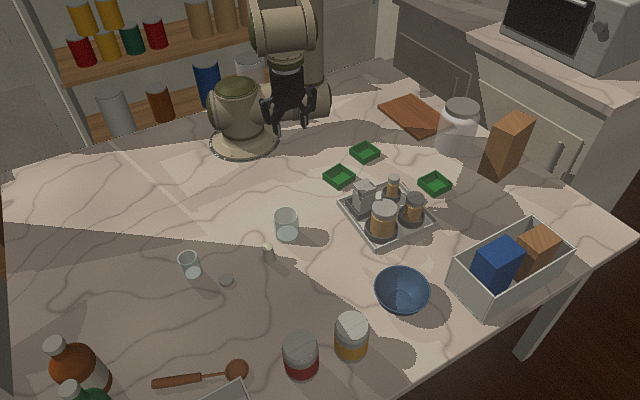

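The top picture shows the small, medium and large jars and the tin in the tray around (261,168). The scene picture shows all four upright there, at about (393,187), (413,208), (382,220) and (363,197). The open jars at (287,224) and (189,264) have not moved. Lid heights match seating on the holder floors, and the arm touches nothing.

```bash
python3 -c "
from rig import close_job
print(close_job())"
```

```text
the job is handed in; nothing more can be done
None
```

The job is handed in at about 41 s of the 96 s allowed: all three closed jars and the tin stand upright on the floors of their matching holders, and both open jars are still where they were.

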